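# Switch on the engraving drill at its guarded toggle

## Robot

A 6-joint arm with a two-finger parallel gripper is mounted at the origin on a cart in front of the work surface, level with it; the furniture and walls round the work are solid. World frame = base frame: x ahead of the robot, y to its left, z up, the work surface at z = 0. Lengths are in mm, angles in degrees, forces in N, time in s.
With the tool pointing down it reaches from about 275 to 850 mm from the base axis. Payload 5.2 kg.
Tool frame: the origin (TCP) lies on the centre line of the jaws, within the pads' length; the fingertips stand 25 mm ahead of it and the grasp point (between the pads) lies 6 mm ahead of it; z points along the fingers, y is the line along which they close (so a half turn about z gives the same grasp; the last joint's range is limited). The gripper opens to 85 mm and grips with 20 to 120 N. Pads are 22 mm wide; open, the fingers measure 114 mm over their backs; the gripper's body (76 mm by 85 mm) begins 54 mm behind the grasp point. The pads swing forward as they close: fully open they stand 13 mm farther back than shut.
Start: joints at [-78.656, 14.817, 87.949, -0, 77.235, -11.62], TCP at [214.606, -506.408, 256.31] pointing down, gripper open.
Joint ranges: [-179.93, 179.93], [-52.35, 119.4], [10.71, 147.94], [-69.91, 249.91], [12.55, 155.21], [-178.61, 178.61]. Speed limits (degrees/s): [147.25, 147.25, 180, 180, 180, 180].

## Interface

Orientations are given as a 3x3 rotation matrix whose columns are the frame's x, y, z axes.
In Python, from rig import r, optics, finish_job gives the robot as it stands. The module is installed in compiled form; this text tells all that it offers.
- The arm moves only by the shell command python3 -m jog 'ROWS' [OPENING] [FORCE]. ROWS is JSON, a list of rows, each an object of numbers: "tx", "ty", "tz": the shift along the tool's x, y, z in mm; "wx", "wy", "wz": the turn, a rotation vector about the tool's x, y, z in degrees. In form: [{"tx": .., "ty": .., "tz": .., "wx": .., "wy": .., "wz": ..}, ...]. A call has 1 to 12 rows; each row is the pose to reach, as a shift and turn from the pose commanded when the call began, along the tool's axes at that moment; what a row does not reach only later rows make up. A row lasts 1/12 s, in which the tool goes at most 41.7 mm and 7.16 degrees, less where a joint would pass 70% of its speed; a pose out of reach is approached as far as the arm can. A call with a gripper value outside its range is refused whole. OPENING is the opening, from 0 (shut) to 1 (fully open), set as the call begins (- or left out, the last holds). The fingers move at their own pace and stop on an object; FORCE is the grip in N (left out, the last holds). Time passes only in rows, so rows that repeat a pose let the fingers close. It gives the time, the measured TCP pose, the force and the opening at its end, in the units of the state.
- r.sense(): the state, without advancing time (a new reading comes with each control period).
- optics.capture(name): name is "scene" or "top" or "wrist"; returns a dict with "color" (384x512x3 uint8, red, green, blue), "depth" (384x512 float32, mm along the optical axis (not along the pixel's ray), 0 where there is no reading), "mtx" (3x3 intrinsics, pixels), "k1" (the pictures are not rectified: a ray, as slopes to the right and down, at radius r is drawn at 1 + k1 r^2 times it, then the intrinsics apply), "R" (3x3) and "t" (3): a world point X has camera coordinates R X + t. Camera axes: x right, y down, z forward; pixel columns grow to the right and rows downward; lengths in mm; the calibration is good to about 2 mm. A picture is of the moment at which its call begins.
- finish_job(): hands the job in, once; it reports no verdict.
The state is a dict: "t": time; "joint_positions": joint angles; "qvel": joint speeds; "effort": joint torques, N m; "tcp_pos": TCP position; "tcp_rot": TCP orientation; "ft_force": force on the tool from outside, world axes, zero at the start; "torque": the same for the moment, N m; "width": opening from 0.0 (shut) to 1.0 (fully open).
Only numpy, scipy, OpenCV 4.12 (cv2) and the standard library are available. Lean on these libraries where they do the work, as an engineer would, in place of code of your own. Each camera call takes 0.05 s, during which the arm holds its last target. There are 200 camera calls.

## Task

Power up the engraving drill at the switch box with the red safety cover: lift the cover right up, push the toggle lever beneath it sideways, fully over to the green dot (to the left as seen from the front of the box), then shut the cover fully again. Leave the yellow-covered switch box as it is, shut, and do not shift anything else on the desk.

Things in the scene. Friction and masses are not known exactly. Their poses are not given: they have to be found in the camera images.
- red_switch_box: Fixed grey switch box under the red cover, 124 (x) x 104 (y) x 40 mm high. Origin: centre of its underside on the desk; x axis front to back (away from the robot), y left, z up; turned up to 0.3 rad. Top panel 40 mm up. This is the box to operate; its cover starts shut and its lever off or nearly so (joint 0 to 0.1).
- red_cover (a joint): Hinge angle of the red cover in rad: 0 shut, 1.65 (stop) standing open, leaning back a little past upright; the front edge lifts up and back. The hinge is stiff (about 0.09 N m): the cover stays at whatever angle it is left.
- red_hinge (a point): Middle of the red cover's hinge axis (along the box's y), at (36, 0, 50) mm in the box frame. The cover is a hood open below, walls 3.5 mm, 84 mm wide. In a frame here that turns with the cover (shut: axes as the box): front face x = -80 mm, back 0, underside z = -8, top z = +46.
- red_tab (a point): Middle of the top end of the red cover's upright thumb tab, at (-74, 0, 76) mm in the cover's frame. The tab stands on the cover's front edge: 12 mm thick (x -80 to -68, flush with the front face), 44 mm wide (y +-22), 30 mm tall. Push it backward to open the cover, and push its top end forward and down to shut it.
- red_lever (a joint): Angle of the steel toggle lever under the red cover in rad: 0 = off, leaning 0.4 rad to the box's -y (right, white ring mark); 0.8 (stop) = on, leaning 0.4 rad to +y (left, green dot). It has no spring; friction (about 0.06 N m) keeps it where it is left.
- red_lever_tip (a point): Tip of the red box's toggle lever: 49 mm from its pivot, which is at (-16, 0, 40) mm in the box frame; round, 14 mm thick at the tip, 9 mm at the root. It swings sideways, in the box's y-z plane. Hidden while the cover is shut.
- yellow_switch_box: Fixed grey switch box under the yellow cover, 124 (x) x 104 (y) x 40 mm high. Origin: centre of its underside on the desk; x axis front to back (away from the robot), y left, z up; turned up to 0.3 rad. Top panel 40 mm up. Same make as the red one, not to be touched; the two can swap places. Its lever may stand anywhere.
- yellow_cover (a joint): Hinge angle of the yellow cover in rad: 0 shut, 1.65 (stop) standing open, leaning back a little past upright; the front edge lifts up and back. The hinge is stiff (about 0.09 N m): the cover stays at whatever angle it is left.
- yellow_hinge (a point): Middle of the yellow cover's hinge axis (along the box's y), at (36, 0, 50) mm in the box frame. The cover is a hood open below, walls 3.5 mm, 84 mm wide. In a frame here that turns with the cover (shut: axes as the box): front face x = -80 mm, back 0, underside z = -8, top z = +46.
- yellow_tab (a point): Middle of the top end of the yellow cover's upright thumb tab, at (-74, 0, 76) mm in the cover's frame. The tab stands on the cover's front edge: 12 mm thick (x -80 to -68, flush with the front face), 44 mm wide (y +-22), 30 mm tall. Push it backward to open the cover, and push its top end forward and down to shut it.
- yellow_lever (a joint): Angle of the steel toggle lever under the yellow cover in rad: 0 = off, leaning 0.4 rad to the box's -y (right, white ring mark); 0.8 (stop) = on, leaning 0.4 rad to +y (left, green dot). It has no spring; friction (about 0.06 N m) keeps it where it is left.
- yellow_lever_tip (a point): Tip of the yellow box's toggle lever: 49 mm from its pivot, which is at (-16, 0, 40) mm in the box frame; round, 14 mm thick at the tip, 9 mm at the root. It swings sideways, in the box's y-z plane. Hidden while the cover is shut.
- bean_weight: Loose black felt bean-shaped paper weight, 53x105x25 mm, a bystander. Origin: centre of its underside.
- paste_tin: Loose round white screw tin, 66 mm across, 22 mm high, a bystander. Origin: centre of its underside.
- round_box: Loose round cream tub, 71 mm across, 30 mm high, a bystander. Origin: centre of its underside.
- green_tin: Loose green hinged tin, 41x57x18 mm, a bystander. Origin: centre of its underside.

How it is judged (in metres and radians):
On the way, in this order (a step that is already met when the one before it is completed fails the run):
1. the red cover is lifted right up (over 1.2 rad) with the lever still off (value of joint red_cover above 1.2 rad and value of joint red_lever below 0.3 rad), for 0.2 s.
2. the red box's lever is pushed fully to the green dot (over 0.72 of 0.8 rad) while the cover is up (value of joint red_lever above 0.72 rad and value of joint red_cover above 1 rad), for 0.2 s.
3. the red cover is shut again over the switched-on lever (value of joint red_cover below 0.06 rad and value of joint red_lever above 0.72 rad), for 0.2 s.
At the end, for the whole second after the job is handed in: The red cover is shut (within 0.06 rad) and still, the lever beneath it is fully at the green dot (over 0.72 of its 0.8 rad), and the yellow box's cover and lever are as they were (tab within 12 mm, lever tip within 8 mm) (all of step 3 and velocity of joint red_cover between -0.05 and 0.05 rad/s and distance of yellow_tab from where it was at the start of the episode below 0.012 m and distance of yellow_lever_tip from where it was at the start of the episode below 0.008 m); the robot touches nothing.
It fails at once if the yellow cover is moved by more than 12 mm or its lever by more than 8 mm (not (distance of yellow_tab from where it was at the start of the episode below 0.012 m) or not (distance of yellow_lever_tip from where it was at the start of the episode below 0.008 m)).
It fails at once if a bystander is shifted by more than 30 mm (distance of any of bean_weight, paste_tin, round_box, green_tin from where it was at the start of the episode above 0.03 m).
It also fails if it takes over 58 s, if anything falls off the work surface, if the arm or the gripper's body presses on something with over 40 N, if the wrist force passes 120 N, or if a joint passes its speed limit or range.

## Working session

There is one attempt and no reset: what is moved stays moved. The work goes in short steps, Python scripts to look and compute and a shell command to move; the robot and the scene stay as the last step left them, time stands still between calls to the robot, and variables do not carry over. Pictures are saved under pics/ and viewed, on a budget of 10 in all, crops included, one or two more only if the job needs it, and the job is handed in when it is done.

```bash
mkdir -p pics
cat > h.py <<'E'
import numpy as np, cv2
from rig import r, optics
def cap(n):
    c=optics.capture(n); return c
def save(c,f): cv2.imwrite('pics/'+f,c['color'][:,:,::-1])
def cloud(c):
    d=c['depth']; h,w=d.shape; K=np.array(c['mtx']); 
    v,u=np.mgrid[0:h,0:w]
    x=(u-K[0,2])/K[0,0]; y=(v-K[1,2])/K[1,1]
    X,Y=x.copy(),y.copy()
    for _ in range(8):
        s=1+c['k1']*(X*X+Y*Y); X=x/s; Y=y/s
    P=np.stack([X*d,Y*d,d],-1)
    return (P-np.array(c['t']))@np.array(c['R'])   # R^T (P-t)
E
python3 - <<'E'
from h import *
a=cap('scene');b=cap('top')
cv2.imwrite('pics/a.png',cv2.resize(np.vstack([a['color'],b['color']])[:,:,::-1],None,fx=.78,fy=.78))
for n,c in(('scene',a),('top',b)):
    P=cloud(c);hsv=cv2.cvtColor(c['color'],cv2.COLOR_RGB2HSV);ok=c['depth']>0
    print(n,c['k1'],(-np.array(c['R']).T@c['t']).round())
    for nm,m in(('red',((hsv[...,0]<8)|(hsv[...,0]>172))&(hsv[...,1]>130)),('yel',(hsv[...,0]>20)&(hsv[...,0]<34)&(hsv[...,1]>130))):
        Q=P[m&ok]; 
        if len(Q)<20: print(nm,len(Q));continue
        print(nm,len(Q),np.percentile(Q,[2,50,98],axis=0).round().tolist())
        for lo,hi in((88,104),(112,135)):
            T=Q[(Q[:,2]>lo)&(Q[:,2]<hi)]
            if len(T)>10:print(lo,len(T),cv2.minAreaRect(T[:,:2].astype(np.float32)),T.mean(0).round(1))
print(r.sense())
E
```

```text
scene -0.02794494281433716 [-108.  594. 1050.]
red 10592 [[353.0, -345.0, -5.0], [519.0, 137.0, -0.0], [733.0, 384.0, 99.0]]
88 687 ((501.43292236328125, 274.1484069824219), (94.21082305908203, 392.3640441894531), 8.141400337219238) [523.5 132.1  95.5]
112 114 ((487.89031982421875, 128.79336547851562), (43.2977409362793, 15.933693885803223), 83.78475189208984) [486.3 129.8 122. ]
yel 619 [[475.0, -170.0, 21.0], [517.0, -117.0, 96.0], [590.0, 224.0, 127.0]]
88 428 ((519.4464721679688, -128.16891479492188), (84.86874389648438, 82.8691177368164), 76.67208862304688) [ 523.4 -124.1   95.8]
112 79 ((484.276123046875, -120.30563354492188), (42.79231262207031, 15.515989303588867), 75.38908386230469) [ 484.2 -120.   122.3]
top 0.03572446670150823 [ 284.  -72. 1690.]
red 13328 [[356.0, -386.0, -9.0], [534.0, 37.0, -1.0], [733.0, 362.0, 96.0]]
88 509 ((523.1428833007812, 128.55795288085938), (85.12650299072266, 80.60040283203125), 87.0708999633789) [526.8 128.2  95.6]
112 54 ((489.0046081542969, 129.62826538085938), (42.666473388671875, 11.331891059875488), 88.4605484008789) [488.8 129.2 124.9]
[... 423 characters left out ...]
e+01,  3.59890299e-04,
        7.72344470e+01, -1.16202133e+01]), 'qvel': array([-0.02262429, -0.10434395, -0.10739643, -0.00093705,  0.0426706 ,
       -0.02741202]), 'effort': array([ 3.58153920e-03, -4.46972930e+01, -2.91245323e+01, -7.99099121e-05,
        6.40425904e-03,  3.68065787e-05]), 'tcp_pos': array([ 214.50995713, -505.97819157,  255.58753072]), 'tcp_rot': array([[ 9.20755279e-01,  3.90140517e-01, -3.06580249e-04],
       [ 3.90140501e-01, -9.20754016e-01,  1.55944331e-03],
       [ 3.26117024e-04, -1.55547503e-03, -9.99998737e-01]]), 'ft_force': array([-0.43665073,  0.36961167, -0.40810439]), 'torque': array([ 0.04560234, -0.02071615, -0.00655748]), 'width': 0.9982215507752449}
```

View pics/a.png

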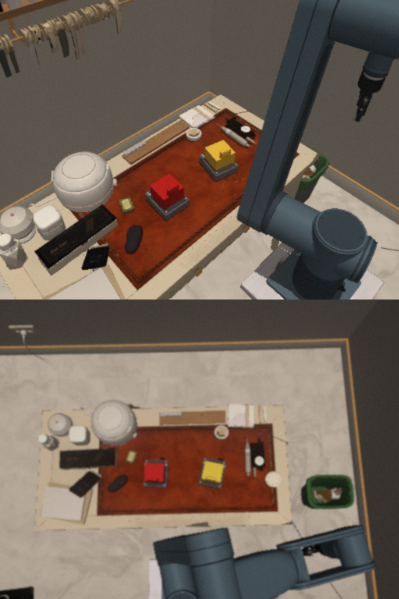

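The red box sits on the left at about (527, 128) and the yellow one on the right at about (520, -126). In the lower picture the covers are at about (155, 473) and (213, 472), and the space in front of and behind the red one is free. I'll move in front of it with the fingers shut and refine its pose with the wrist camera.

```bash
python3 -m jog '[{"tx":30,"ty":-37,"wz":6},{"tx":60,"ty":-73,"wz":12},{"tx":90,"ty":-110,"wz":18},{"tx":115,"ty":-141,"wz":24},{"tx":140,"ty":-171,"wz":26},{"tx":165,"ty":-202,"wz":26},{"tx":188,"ty":-230,"wz":26},{"tx":210,"ty":-257,"wz":26},{"tx":210,"ty":-257,"wz":26}]' 0 40
python3 -m jog '[{"tx":8,"ty":-36},{"tx":17,"ty":-72},{"tx":25,"ty":-108},{"tx":34,"ty":-144},{"tx":42,"ty":-180},{"tx":51,"ty":-216},{"tx":59,"ty":-252},{"tx":68,"ty":-288},{"tx":76,"ty":-323},{"tx":76,"ty":-323},{"tx":76,"ty":-323}]'
cat > m.py <<'E'
from h import *
s=r.sense();print(s['t'],s['tcp_pos'],s['tcp_rot'].round(3).tolist(),s['width'])
c=cap('wrist');save(c,'w1.png');P=cloud(c);hsv=cv2.cvtColor(c['color'],cv2.COLOR_RGB2HSV);ok=c['depth']>0
m=((hsv[...,0]<8)|(hsv[...,0]>172))&(hsv[...,1]>130)
Q=P[m&ok]
for lo,hi in((92,100),(121,130)):
    T=Q[(Q[:,2]>lo)&(Q[:,2]<hi)&(abs(Q[:,1]-128)<80)]
    if len(T)>10:print(lo,len(T),cv2.minAreaRect(T[:,:2].astype(np.float32)),T.mean(0).round(1))
Q=P[ok];T=Q[(abs(Q[:,2]-40)<5)&(abs(Q[:,1]-128)<90)&(abs(Q[:,0]-525)<90)]
print('panel',len(T),cv2.minAreaRect(T[:,:2].astype(np.float32)),T.mean(0))
E
python3 m.py
```

```text
0.1 [ 214.50995713 -505.97819157  255.58753072] [[0.921, 0.39, -0.0], [0.39, -0.921, 0.002], [0.0, -0.002, -1.0]] 0.9982215507752449
panel 0 ((0.0, 0.0), (0.0, 0.0), 0.0) [nan nan nan]invalid input at $[0]: expected keys tx, ty, tz, wx, wy, wz
invalid input at $[0]: expected keys tx, ty, tz, wx, wy, wz
m.py:10: RuntimeWarning: Mean of empty slice.
  print('panel',len(T),cv2.minAreaRect(T[:,:2].astype(np.float32)),T.mean(0))
  ret = um.true_divide(
```

View pics/w1.png

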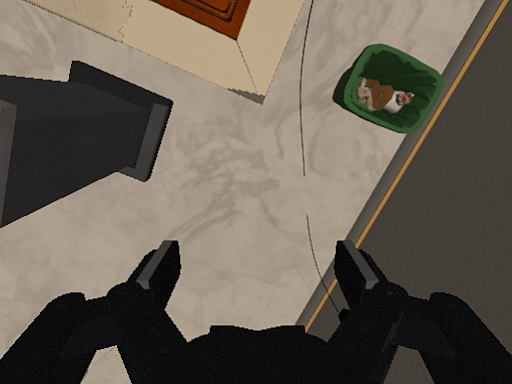

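The arm hasn't moved, because every row needs all six keys. The picture shows only the floor, with the bin at (390, 90), and the fingers at the bottom. I'll send it again with full rows.

```bash
python3 -m jog '[{"tx":30,"ty":-37,"tz":0,"wx":0,"wy":0,"wz":6},{"tx":60,"ty":-73,"tz":0,"wx":0,"wy":0,"wz":12},{"tx":90,"ty":-110,"tz":0,"wx":0,"wy":0,"wz":18},{"tx":115,"ty":-141,"tz":0,"wx":0,"wy":0,"wz":24},{"tx":140,"ty":-171,"tz":0,"wx":0,"wy":0,"wz":26},{"tx":165,"ty":-202,"tz":0,"wx":0,"wy":0,"wz":26},{"tx":188,"ty":-230,"tz":0,"wx":0,"wy":0,"wz":26},{"tx":210,"ty":-257,"tz":0,"wx":0,"wy":0,"wz":26},{"tx":210,"ty":-257,"tz":0,"wx":0,"wy":0,"wz":26}]' 0 40
python3 -m jog '[{"tx":8,"ty":-36,"tz":0,"wx":0,"wy":0,"wz":0},{"tx":17,"ty":-72,"tz":0,"wx":0,"wy":0,"wz":0},{"tx":25,"ty":-108,"tz":0,"wx":0,"wy":0,"wz":0},{"tx":34,"ty":-144,"tz":0,"wx":0,"wy":0,"wz":0},{"tx":42,"ty":-180,"tz":0,"wx":0,"wy":0,"wz":0},{"tx":51,"ty":-216,"tz":0,"wx":0,"wy":0,"wz":0},{"tx":59,"ty":-252,"tz":0,"wx":0,"wy":0,"wz":0},{"tx":68,"ty":-288,"tz":0,"wx":0,"wy":0,"wz":0},{"tx":76,"ty":-323,"tz":0,"wx":0,"wy":0,"wz":0},{"tx":76,"ty":-323,"tz":0,"wx":0,"wy":0,"wz":0},{"tx":76,"ty":-323,"tz":0,"wx":0,"wy":0,"wz":0}]'
sed -i s/w1.png/w2.png/ m.py
python3 m.py
```

```text
t: 0.9
tcp_pos: [308.1, -181.0, 256.0]
tcp_rot: [[0.999, -0.047, 0.0], [-0.047, -0.999, 0.004], [0.0, -0.004, -1.0]]
ft_force: [-1.2, 0.5, 0.1]
width: -0.0
t: 1.82
tcp_pos: [400.7, 132.0, 255.9]
tcp_rot: [[0.999, -0.048, -0.001], [-0.048, -0.999, -0.0], [-0.001, 0.0, -1.0]]
ft_force: [-0.8, -0.3, 1.0]
width: 0.0
1.8167 [400.67301091 132.00422508 255.91733928] [[0.999, -0.048, -0.001], [-0.048, -0.999, -0.0], [-0.001, 0.0, -1.0]] 0.0002017852227669656
92 7613 ((524.0140380859375, 125.14602661132812), (83.44551086425781, 79.688232421875), 86.80374908447266) [528.8 124.9  94.8]
121 716 ((489.86968994140625, 126.90216064453125), (42.987403869628906, 11.572210311889648), 87.14596557617188) [489.9 126.9 124.3]
panel 1615 ((525.8545532226562, 125.18760681152344), (101.55831146240234, 117.89478302001953), 87.17788696289062) [501.42468191 127.03265435  38.40888974]
```

View pics/w2.png

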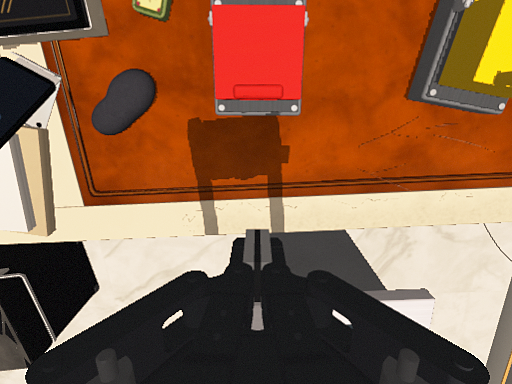

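The wrist picture shows the red cover straight ahead, its top at (258, 50) and its tab at (258, 91). The tool is lined up with it: cover yaw is -2.9°, tool yaw -2.75°, and the sideways offset is about 0. The fingers are shut, with free desk ahead of them. Next I push the tab back along its arc.

```bash
python3 -m jog '[{"tx":15,"ty":0,"tz":30,"wx":0,"wy":0,"wz":0},{"tx":30,"ty":0,"tz":60,"wx":0,"wy":0,"wz":0},{"tx":45,"ty":0,"tz":90,"wx":0,"wy":0,"wz":0},{"tx":57,"ty":0,"tz":119,"wx":0,"wy":0,"wz":0},{"tx":65,"ty":0,"tz":119,"wx":0,"wy":0,"wz":0},{"tx":72,"ty":0,"tz":119,"wx":0,"wy":0,"wz":0},{"tx":78,"ty":0,"tz":112,"wx":0,"wy":0,"wz":0},{"tx":84,"ty":0,"tz":106,"wx":0,"wy":0,"wz":0},{"tx":91,"ty":0,"tz":100,"wx":0,"wy":0,"wz":0},{"tx":98,"ty":0,"tz":95,"wx":0,"wy":0,"wz":0},{"tx":106,"ty":0,"tz":91,"wx":0,"wy":0,"wz":0},{"tx":114,"ty":0,"tz":87,"wx":0,"wy":0,"wz":0}]'
python3 - <<'E'
from h import *
c=cap('scene');cv2.imwrite('pics/s3.png',cv2.resize(c['color'][140:340,130:370,::-1],None,fx=2.5,fy=2.5))
E
```

```text
t: 2.87
tcp_pos: [515.5, 124.7, 171.2]
tcp_rot: [[0.999, -0.053, 0.002], [-0.053, -0.999, -0.0], [0.002, 0.0, -1.0]]
ft_force: [-2.6, -0.6, 1.5]
width: -0.003
```

View pics/s3.png

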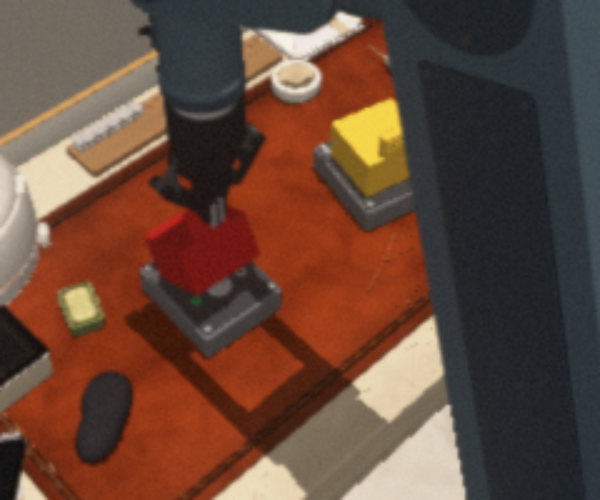

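The crop shows the cover about a third open at (205, 250), with the closed fingers on its face and the green dot visible at (197, 300). I'll carry on to nearly 90° and then lift away.

```bash
python3 -m jog '[{"tx":8,"ty":0,"tz":-3,"wx":0,"wy":0,"wz":0},{"tx":17,"ty":0,"tz":-5,"wx":0,"wy":0,"wz":0},{"tx":26,"ty":0,"tz":-6,"wx":0,"wy":0,"wz":0},{"tx":35,"ty":0,"tz":-7,"wx":0,"wy":0,"wz":0},{"tx":44,"ty":0,"tz":-7,"wx":0,"wy":0,"wz":0},{"tx":52,"ty":0,"tz":-6,"wx":0,"wy":0,"wz":0},{"tx":61,"ty":0,"tz":-4,"wx":0,"wy":0,"wz":0},{"tx":69,"ty":0,"tz":-2,"wx":0,"wy":0,"wz":0},{"tx":78,"ty":0,"tz":1,"wx":0,"wy":0,"wz":0},{"tx":86,"ty":0,"tz":4,"wx":0,"wy":0,"wz":0},{"tx":92,"ty":0,"tz":8,"wx":0,"wy":0,"wz":0},{"tx":98,"ty":0,"tz":13,"wx":0,"wy":0,"wz":0}]'
python3 -m jog '[{"tx":0,"ty":0,"tz":0,"wx":0,"wy":0,"wz":0},{"tx":0,"ty":0,"tz":0,"wx":0,"wy":0,"wz":0},{"tx":0,"ty":0,"tz":-30,"wx":0,"wy":0,"wz":0},{"tx":-30,"ty":0,"tz":-60,"wx":0,"wy":0,"wz":0},{"tx":-65,"ty":0,"tz":-80,"wx":0,"wy":0,"wz":0},{"tx":-100,"ty":0,"tz":-90,"wx":0,"wy":0,"wz":0},{"tx":-135,"ty":0,"tz":-100,"wx":0,"wy":0,"wz":0},{"tx":-170,"ty":0,"tz":-100,"wx":0,"wy":0,"wz":0},{"tx":-170,"ty":0,"tz":-100,"wx":0,"wy":0,"wz":0}]'
python3 - <<'E'
from h import *
a=cap('scene');b=cap('wrist')
cv2.imwrite('pics/s4.png',np.hstack([cv2.resize(a['color'][180:300,170:270],(400,480)),cv2.resize(b['color'][0:200,150:350],(400,480))])[:,:,::-1])
P=cloud(b);hsv=cv2.cvtColor(b['color'],cv2.COLOR_RGB2HSV);ok=b['depth']>0
Q=P[(((hsv[...,0]<8)|(hsv[...,0]>172))&(hsv[...,1]>130))&ok]
T=Q[(Q[:,2]>80)];print('red',np.percentile(T,[2,50,98],axis=0).round(1).tolist())
Q=P[ok];T=Q[(abs(Q[:,1]-126)<35)&(abs(Q[:,0]-508)<25)&(Q[:,2]>60)]
print('lever',len(T),np.percentile(T,[2,50,98],axis=0).round(1).tolist() if len(T) else 0)
E
```

```text
t: 3.92
tcp_pos: [615.7, 119.4, 157.8]
tcp_rot: [[0.999, -0.053, 0.007], [-0.053, -0.999, 0.0], [0.007, -0.0, -1.0]]
ft_force: [4.9, 0.7, 8.4]
width: 0.002
t: 4.67
tcp_pos: [436.0, 129.3, 255.7]
tcp_rot: [[0.999, -0.051, -0.006], [-0.051, -0.999, 0.0], [-0.006, -0.0, -1.0]]
ft_force: [-0.7, 0.7, -0.8]
width: -0.005
red [[553.3, 82.7, 126.8], [574.5, 122.4, 129.2], [594.0, 162.3, 130.9]]
lever 205 [[505.6, 107.2, 63.5], [511.8, 114.8, 84.3], [517.6, 123.9, 87.2]]
```

View pics/s4.png

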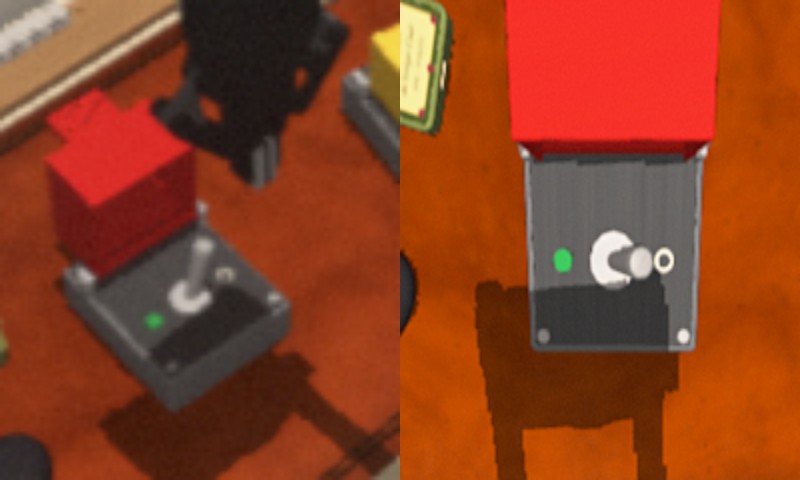

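The picture shows the cover standing upright, with the lever tip at (640, 262) in the right half, leaning right to the white ring. The green dot is on the left at (562, 260). I'll come down to the right of the lever and push left.

```bash
python3 -m jog '[{"tx":25,"ty":25,"tz":10,"wx":0,"wy":0,"wz":0},{"tx":50,"ty":45,"tz":30,"wx":0,"wy":0,"wz":0},{"tx":72,"ty":58,"tz":55,"wx":0,"wy":0,"wz":0},{"tx":72,"ty":58,"tz":90,"wx":0,"wy":0,"wz":0},{"tx":72,"ty":58,"tz":125,"wx":0,"wy":0,"wz":0},{"tx":72,"ty":58,"tz":160,"wx":0,"wy":0,"wz":0},{"tx":72,"ty":58,"tz":160,"wx":0,"wy":0,"wz":0}]'
python3 -m jog '[{"tx":0,"ty":-8,"tz":0,"wx":0,"wy":0,"wz":0},{"tx":0,"ty":-16,"tz":0,"wx":0,"wy":0,"wz":0},{"tx":0,"ty":-22,"tz":0,"wx":0,"wy":0,"wz":0},{"tx":0,"ty":-28,"tz":0,"wx":0,"wy":0,"wz":0},{"tx":0,"ty":-34,"tz":0,"wx":0,"wy":0,"wz":0},{"tx":0,"ty":-40,"tz":0,"wx":0,"wy":0,"wz":0},{"tx":0,"ty":-44,"tz":0,"wx":0,"wy":0,"wz":0},{"tx":0,"ty":-44,"tz":0,"wx":0,"wy":0,"wz":0}]'
python3 -m jog '[{"tx":0,"ty":-2,"tz":0,"wx":0,"wy":0,"wz":0},{"tx":0,"ty":-4,"tz":0,"wx":0,"wy":0,"wz":0},{"tx":0,"ty":-4,"tz":0,"wx":0,"wy":0,"wz":0}]'
python3 - <<'E'
from h import *
a=cap('scene');cv2.imwrite('pics/s5.png',cv2.resize(a['color'][180:300,170:270],(500,600))[:,:,::-1])
E
```

```text
t: 5.35
tcp_pos: [507.9, 66.4, 89.1]
tcp_rot: [[0.998, -0.054, -0.013], [-0.054, -0.999, 0.001], [-0.013, -0.0, -1.0]]
ft_force: [-0.8, -0.2, -0.7]
width: -0.003
t: 6.02
tcp_pos: [514.0, 111.7, 96.9]
tcp_rot: [[0.999, -0.052, 0.001], [-0.052, -0.999, 0.0], [0.001, -0.0, -1.0]]
ft_force: [1.0, -0.2, 1.3]
width: 0.003
t: 6.27
tcp_pos: [513.9, 114.8, 96.3]
tcp_rot: [[0.999, -0.053, -0.0], [-0.053, -0.999, 0.0], [-0.0, -0.0, -1.0]]
ft_force: [-0.4, -0.1, 0.7]
width: -0.003
```

View pics/s5.png

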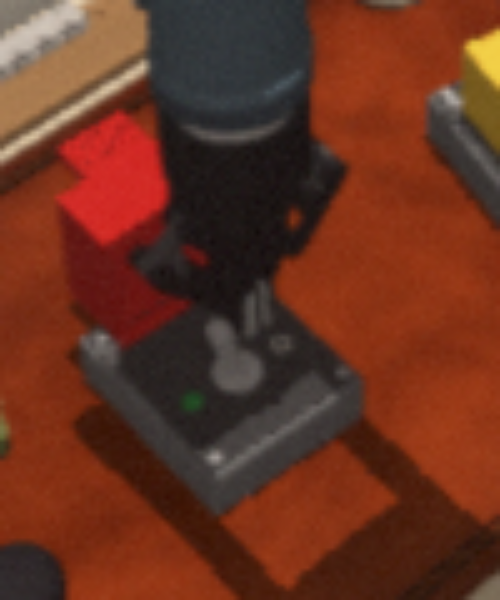

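The crop shows the finger on the right of the lever, with the tip at (217, 330). The lever has gone past upright but isn't fully over. I'll keep pushing and watch the force.

```bash
for i in 1; do :; done
python3 -m jog '[{"tx":0,"ty":-2,"tz":0,"wx":0,"wy":0,"wz":0},{"tx":0,"ty":-4,"tz":0,"wx":0,"wy":0,"wz":0},{"tx":0,"ty":-4,"tz":0,"wx":0,"wy":0,"wz":0}]' | grep -E "tcp_pos|ft"
python3 -m jog '[{"tx":0,"ty":-2,"tz":0,"wx":0,"wy":0,"wz":0},{"tx":0,"ty":-4,"tz":0,"wx":0,"wy":0,"wz":0},{"tx":0,"ty":-4,"tz":0,"wx":0,"wy":0,"wz":0}]' | grep -E "tcp_pos|ft"
python3 -m jog '[{"tx":0,"ty":-2,"tz":0,"wx":0,"wy":0,"wz":0},{"tx":0,"ty":-2,"tz":0,"wx":0,"wy":0,"wz":0}]' | grep -E "tcp_pos|ft"
```

```text
tcp_pos: [514.0, 118.8, 96.1]
ft_force: [1.0, -1.4, -1.1]
tcp_pos: [514.3, 122.9, 96.2]
ft_force: [-0.6, -0.8, 0.3]
tcp_pos: [514.3, 123.7, 96.1]
ft_force: [-0.5, -6.3, 0.1]
```

```bash
python3 -m jog '[{"tx":0,"ty":-1.5,"tz":0,"wx":0,"wy":0,"wz":0},{"tx":0,"ty":-1.5,"tz":0,"wx":0,"wy":0,"wz":0},{"tx":0,"ty":-1.5,"tz":0,"wx":0,"wy":0,"wz":0}]' | grep -E "tcp_pos|ft"
python3 -m jog '[{"tx":0,"ty":8,"tz":0,"wx":0,"wy":0,"wz":0},{"tx":0,"ty":25,"tz":0,"wx":0,"wy":0,"wz":0},{"tx":0,"ty":40,"tz":-25,"wx":0,"wy":0,"wz":0},{"tx":-20,"ty":40,"tz":-60,"wx":0,"wy":0,"wz":0},{"tx":-40,"ty":40,"tz":-95,"wx":0,"wy":0,"wz":0},{"tx":-70,"ty":20,"tz":-120,"wx":0,"wy":0,"wz":0},{"tx":-76,"ty":0,"tz":-155,"wx":0,"wy":0,"wz":0},{"tx":-76,"ty":0,"tz":-160,"wx":0,"wy":0,"wz":0},{"tx":-76,"ty":0,"tz":-160,"wx":0,"wy":0,"wz":0},{"tx":-76,"ty":0,"tz":-160,"wx":0,"wy":0,"wz":0}]'
python3 - <<'E'
from h import *
a=cap('scene');b=cap('wrist')
cv2.imwrite('pics/s6.png',np.hstack([cv2.resize(a['color'][180:300,170:270],(400,480)),cv2.resize(b['color'][0:200,150:350],(400,480))])[:,:,::-1])
P=cloud(b);hsv=cv2.cvtColor(b['color'],cv2.COLOR_RGB2HSV);ok=b['depth']>0
Q=P[ok];T=Q[(abs(Q[:,1]-126)<35)&(abs(Q[:,0]-508)<25)&(Q[:,2]>60)]
print('lever',len(T),np.percentile(T,[2,50,98],axis=0).round(1).tolist() if len(T) else 0)
t=T[T[:,2]>80];print(t.mean(0))
c=cap('top');P=cloud(c);hsv=cv2.cvtColor(c['color'],cv2.COLOR_RGB2HSV)
m=(((hsv[...,0]<8)|(hsv[...,0]>172))&(hsv[...,1]>130))
Q=P[m&(c['depth']>0)];T=Q[(abs(Q[:,1]-126)<70)&(Q[:,2]>70)]
f=T[abs(T[:,1]-124)>26];g=T[(abs(T[:,1]-124)<18)&(T[:,0]>612)]
print(np.percentile(f,[1,99],axis=0),g.mean(0) if len(g) else 0,np.percentile(g,[1,99],axis=0),np.polyfit(T[:,0],T[:,2],1))
E
```

```text
tcp_pos: [514.3, 124.0, 96.1]
ft_force: [0.2, -10.5, -0.9]
t: 8.07
tcp_pos: [438.9, 130.4, 256.4]
tcp_rot: [[0.999, -0.052, 0.001], [-0.052, -0.999, 0.0], [0.001, -0.0, -1.0]]
ft_force: [0.6, -0.7, -0.3]
width: 0.003
lever 219 [[506.6, 130.2, 62.1], [512.8, 139.9, 82.7], [519.3, 148.5, 86.2]]
[512.90186497 142.25983119  83.44726112]
[[373.26109327  74.08661475  81.27494683]
 [605.85472203 172.32349131 604.42310419]] [624.39024184 123.55477267 131.25930045] [[612.1139763  106.28877918 124.78990769]
 [635.61173197 140.47780462 138.68831858]] [  -2.03634778 1342.52011313]
```

View pics/s6.png

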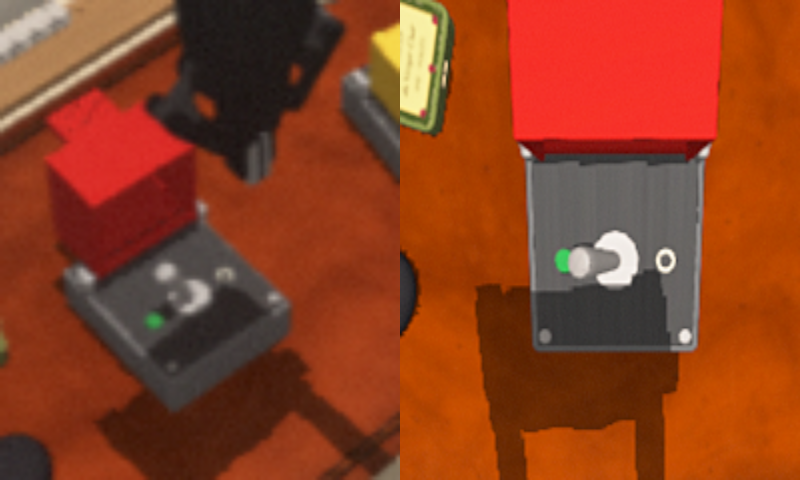

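The lever now leans left onto the green dot: its tip is at (580, 262) in the right half, the mirror of where it started, and the push ended on the stop at 10 N. Next I go over the cover, come down behind the tab and push it forward.

```bash
python3 -m jog '[{"tx":35,"ty":0,"tz":0,"wx":0,"wy":0,"wz":0},{"tx":70,"ty":0,"tz":0,"wx":0,"wy":0,"wz":0},{"tx":105,"ty":0,"tz":0,"wx":0,"wy":0,"wz":0},{"tx":140,"ty":0,"tz":0,"wx":0,"wy":0,"wz":0},{"tx":175,"ty":0,"tz":0,"wx":0,"wy":0,"wz":0},{"tx":205,"ty":0,"tz":0,"wx":0,"wy":0,"wz":0},{"tx":235,"ty":0,"tz":0,"wx":0,"wy":0,"wz":0},{"tx":235,"ty":0,"tz":30,"wx":0,"wy":0,"wz":0},{"tx":235,"ty":0,"tz":60,"wx":0,"wy":0,"wz":0},{"tx":235,"ty":0,"tz":90,"wx":0,"wy":0,"wz":0},{"tx":235,"ty":0,"tz":112,"wx":0,"wy":0,"wz":0},{"tx":235,"ty":0,"tz":112,"wx":0,"wy":0,"wz":0}]'
python3 -m jog '[{"tx":-8,"ty":0,"tz":0,"wx":0,"wy":0,"wz":0},{"tx":-16,"ty":0,"tz":0,"wx":0,"wy":0,"wz":0},{"tx":-23,"ty":0,"tz":-3,"wx":0,"wy":0,"wz":0},{"tx":-30,"ty":0,"tz":-9,"wx":0,"wy":0,"wz":0},{"tx":-37,"ty":0,"tz":-15,"wx":0,"wy":0,"wz":0},{"tx":-45,"ty":0,"tz":-20,"wx":0,"wy":0,"wz":0},{"tx":-53,"ty":0,"tz":-25,"wx":0,"wy":0,"wz":0},{"tx":-61,"ty":0,"tz":-28,"wx":0,"wy":0,"wz":0},{"tx":-70,"ty":0,"tz":-31,"wx":0,"wy":0,"wz":0},{"tx":-79,"ty":0,"tz":-33,"wx":0,"wy":0,"wz":0},{"tx":-88,"ty":0,"tz":-34,"wx":0,"wy":0,"wz":0},{"tx":-88,"ty":0,"tz":-34,"wx":0,"wy":0,"wz":0}]'
python3 - <<'E'
from h import *
a=cap('scene');cv2.imwrite('pics/s7.png',cv2.resize(a['color'][180:300,170:270],(500,600))[:,:,::-1])
E
```

```text
t: 9.22
tcp_pos: [669.4, 116.8, 135.7]
tcp_rot: [[0.998, -0.054, -0.014], [-0.054, -0.999, -0.0], [-0.014, 0.001, -1.0]]
ft_force: [-1.3, -0.4, -1.3]
width: -0.001
t: 10.22
tcp_pos: [584.0, 122.7, 179.6]
tcp_rot: [[0.999, -0.053, 0.001], [-0.053, -0.999, 0.0], [0.001, -0.0, -1.0]]
ft_force: [0.6, -0.4, 2.3]
width: -0.002
```

View pics/s7.png

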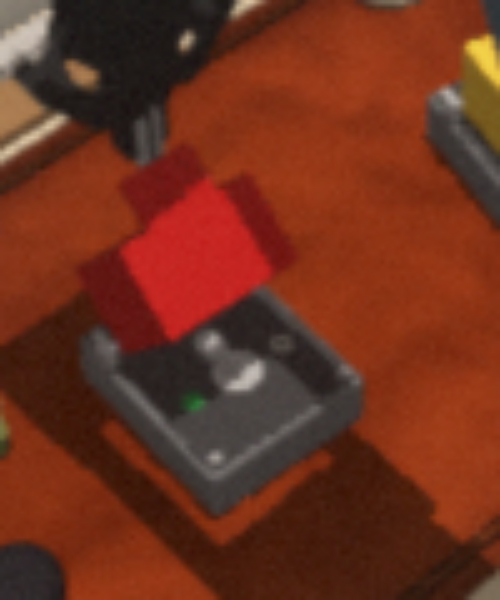

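The crop shows the cover about half shut, with the fingers on the tab's end at (150, 160) and the lever still over to the left. I'll follow the arc down.

```bash
python3 -m jog '[{"tx":-9,"ty":0,"tz":-1,"wx":0,"wy":0,"wz":0},{"tx":-18,"ty":0,"tz":-2,"wx":0,"wy":0,"wz":0},{"tx":-28,"ty":0,"tz":0,"wx":0,"wy":0,"wz":0},{"tx":-37,"ty":0,"tz":1,"wx":0,"wy":0,"wz":0},{"tx":-46,"ty":0,"tz":4,"wx":0,"wy":0,"wz":0},{"tx":-54,"ty":0,"tz":7,"wx":0,"wy":0,"wz":0},{"tx":-62,"ty":0,"tz":11,"wx":0,"wy":0,"wz":0},{"tx":-70,"ty":0,"tz":16,"wx":0,"wy":0,"wz":0},{"tx":-78,"ty":0,"tz":21,"wx":0,"wy":0,"wz":0},{"tx":-88,"ty":0,"tz":26,"wx":0,"wy":0,"wz":0},{"tx":-90,"ty":0,"tz":28,"wx":0,"wy":0,"wz":0},{"tx":-90,"ty":0,"tz":28,"wx":0,"wy":0,"wz":0}]'
python3 -m jog '[{"tx":0,"ty":0,"tz":1,"wx":0,"wy":0,"wz":0},{"tx":0,"ty":0,"tz":2,"wx":0,"wy":0,"wz":0},{"tx":0,"ty":0,"tz":2,"wx":0,"wy":0,"wz":0}]'|grep -E 'pos|ft'
```

```text
t: 11.27
tcp_pos: [494.9, 127.1, 150.9]
tcp_rot: [[0.999, -0.053, 0.001], [-0.053, -0.999, -0.0], [0.001, 0.0, -1.0]]
ft_force: [-1.2, -0.3, 6.9]
width: -0.002
tcp_pos: [495.0, 127.2, 150.6]
ft_force: [-7.4, -1.0, 23.7]
```

The force rose to 24 N with the fingertip at 125.6 mm, and the tab top should be at 126 mm when shut, so the cover is on its seat. I'll back off and check.

```bash
python3 -m jog '[{"tx":0,"ty":0,"tz":-20,"wx":0,"wy":0,"wz":0},{"tx":-15,"ty":0,"tz":-50,"wx":0,"wy":0,"wz":0},{"tx":-35,"ty":0,"tz":-80,"wx":0,"wy":0,"wz":0},{"tx":-65,"ty":0,"tz":-105,"wx":0,"wy":0,"wz":0},{"tx":-95,"ty":0,"tz":-105,"wx":0,"wy":0,"wz":0},{"tx":-95,"ty":0,"tz":-105,"wx":0,"wy":0,"wz":0},{"tx":-95,"ty":0,"tz":-105,"wx":0,"wy":0,"wz":0},{"tx":-95,"ty":0,"tz":-105,"wx":0,"wy":0,"wz":0}]'
sed -i s/w2.png/w8.png/ m.py; python3 m.py
python3 - <<'E'
from h import *
a=cap('scene');b=cv2.imread('pics/w8.png')[:,:,::-1]
cv2.imwrite('pics/s8.png',np.hstack([cv2.resize(a['color'][170:310,170:290],(400,467)),cv2.resize(b[0:234,100:300],(400,467))])[:,:,::-1])
P=cloud(a);hsv=cv2.cvtColor(a['color'],cv2.COLOR_RGB2HSV);ok=a['depth']>0
Q=P[(hsv[...,0]>20)&(hsv[...,0]<34)&(hsv[...,1]>130)&ok];T=Q[(Q[:,2]>112)&(Q[:,2]<135)];print('yellow tab',T.mean(0))
c=cap('wrist');P=cloud(c);hsv=cv2.cvtColor(c['color'],cv2.COLOR_RGB2HSV)
m=((hsv[...,0]<8)|(hsv[...,0]>172))&(hsv[...,1]>130)&(c['depth']>0)
Q=P[m];T=Q[(Q[:,2]>88)&(Q[:,2]<104)&(abs(Q[:,1]-126)<38)&(Q[:,0]>505)&(Q[:,0]<555)];print('top slope',np.polyfit(T[:,0],T[:,2],1))
E
```

```text
t: 12.18
tcp_pos: [400.7, 132.2, 252.9]
tcp_rot: [[0.999, -0.053, -0.0], [-0.053, -0.999, -0.0], [-0.0, 0.0, -1.0]]
ft_force: [0.5, -0.5, -1.1]
width: -0.001
12.1833 [400.73935457 132.1548527  252.89046588] [[0.999, -0.053, -0.0], [-0.053, -0.999, -0.0], [-0.0, 0.0, -1.0]] -0.0011923496948620302
92 7831 ((524.3861083984375, 125.09794616699219), (83.4604263305664, 79.71956634521484), 86.9217758178711) [529.1 124.8  94.8]
121 726 ((489.89508056640625, 126.625), (42.61434555053711, 11.483652114868164), 86.93262481689453) [489.8 126.8 124.3]
panel 1540 ((525.7636108398438, 125.03244018554688), (101.62751007080078, 117.07533264160156), 86.91289520263672) [496.01499732 127.05669462  38.3716395 ]
yellow tab [ 484.23662275 -119.19316147  122.12376008]
top slope [4.52002397e-04 9.46229627e+01]
```

View pics/s8.png

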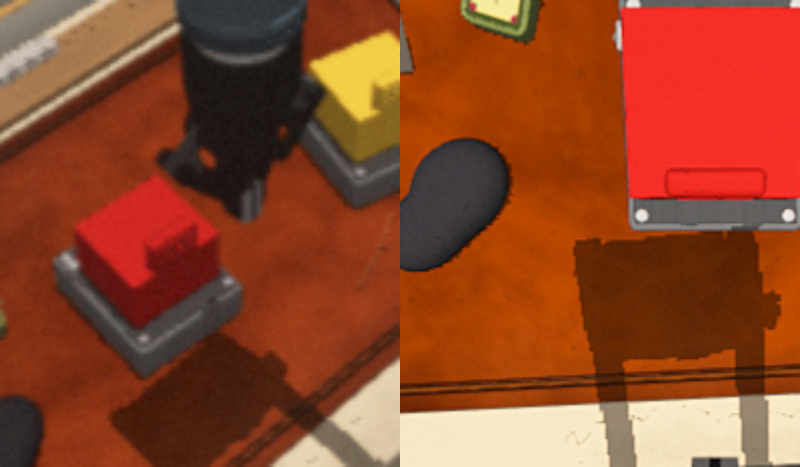

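The red cover is shut: in the right half its tab is at (715, 183), and the tab and top are back at their starting positions and heights, with the top level to within 0.001 rad. The robot is clear, so I'm handing in.

```bash
python3 -c "from rig import finish_job; print(finish_job())"
```

```text
the job is handed in; nothing more can be done
None
```

The job is handed in, at about 12 s of the 58 s allowed: the red box's lever is fully over at the green dot and its cover is shut again. I pushed the cover's tab back until it stood upright, pushed the lever left until it hit its stop, then pushed the tab forward and pressed it down.

**Lever:** the push ended at about 10 N against the stop. The picture taken before I shut the cover shows the lever on the green dot, the mirror of where it began. I can't see it under the closed cover.

**Cover:** it seated at about 24 N. The wrist camera shows the tab and top back within 0.5 mm of where they started, and the top level to under 0.001 rad.

**Yellow box and desk items:** the yellow tab measured within 1 mm of its start. Its lever is hidden under the cover, which I never touched. The paper weight and green tin look undisturbed, but I didn't measure any of the loose items. The arm is clear of everything.

No check failed. One early set of moves was refused because the rows lacked some keys; nothing moved, and I sent it again.

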